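# Index the sprung pointer to the circuit board and hold it out at its mark

## Task

Lift the black index plunger of the pointing fixture, swing the white head round to the nest that holds the green circuit board, and let the plunger drop fully home in the hole there. Then take the blue knob and pull the sprung pointer rod out until the red ring on the rod is level with the barrel's mouth, which brings the needle over the gold pad, and finish while still holding it there with the fingers: do not let go. Leave the other things on the bench where they are.

Things in the scene. Friction and masses are not known exactly. Their poses are not given: they have to be found in the camera images.
- fixture: Fixed black granite slab 340 x 380 x 30 mm with an index drum (radius 92 mm) and a swivelling white head. Origin: on the head's vertical pivot, at table height; the slab's middle lies 100 mm from it towards own -x. A steel ring (top 64 mm above the table) has plunger holes at head angles -0.6, 0 and +0.6 rad. The head starts locked at 0
- head (a joint): Angle of the head about the pivot, rad, positive anticlockwise from above, stops at -0.75 and 0.75. The rod points along (fixture yaw + head + pi): at 0 along the fixture's -x. Turns only with the plunger lifted, stays where left (friction 0.06 N m); with the plunger in a hole it is locked, with up to 0.02 rad of play either way
- plunger (a joint): Lift of the sprung plunger, m: 0 fully home in a hole, 0.016 top stop. Its round-ended pin is clear of the ring above 0.010; let down between holes it rests at about 0.010, and drops by itself over a hole. The spring presses it down with 3 N at 0, 5.4 N at the top
- plunger_knob: Black round upright knob of the plunger, 24 mm wide, 28 mm high, gripped from above. Origin: centre of its underside, 118 mm above the table when home. It rides on the head 75 mm from the pivot: 60 mm along the rod's direction and 45 mm to the right of the rod as seen looking out along it from the pivot. Below it is a 21 mm wide sleeve
- rod (a joint): How far the telescoping pointer rod is pulled out of its barrel, m: 0 in; 0.06 at its length mark (middle of the 6 mm wide red ring at the barrel's mouth; before that the ring is hidden in the barrel); 0.08 end stop. An inner spring pulls it back with 3.3 N at 0 and 10 N at the mark; let go, it runs back in
- pull_knob: Blue upright round knob on the rod's outer end, 18 mm wide, 48 mm high, gripped from above. Origin: centre of its underside, 97 mm above the table (top 145 mm), 125 mm from the pivot with the rod in, 185 mm with the rod at its mark. The steel rod (10 mm thick) meets its foot, axis 100 mm above the table
- mouth (a point): Mouth of the white barrel (24 mm thick, top 112 mm above the table), on the rod's axis, 95.5 mm from the pivot
- needle_tip (a point): Tip of the brass needle that hangs from the rod straight below the blue knob, 50 mm above the table
- aim (a point): Point carried by the head, 185 mm from the pivot along the rod's direction and 50 mm above the table: the needle tip is here when the rod is at its mark
- board_nest: Fixed black disc nest, 84 mm wide, 8 mm high, on the slab 185 mm from the pivot at one of the two outer stations (head -0.6 or +0.6), with a green circuit board 56 x 44 x 3 mm lying in its middle. Origin: centre of the disc's underside, 30 mm above the table
- pad (a point): Gold round pad, 10 mm wide, in the middle of the green board, 41 mm above the table: the place the needle must point at
- tile_nest: The same nest with a round white ceramic tile, at the other outer station: not the one wanted
- gauge_block: bright steel gauge block 35 x 12 x 30 mm standing on the slab beside the drum. Bystander. Origin: centre of its underside
- weight: small brass weight, 24 mm wide and 24 mm high, on the slab between the two nests. Bystander. Origin: centre of its underside
- loupe: black cylinder loupe, 36 mm wide, 40 mm high, on the table. Bystander. Origin: centre of its underside
- cleaner: white bottle with blue cap, 52 mm wide, 130 mm high. Bystander. Origin: centre of its underside
- driver: screwdriver with yellow handle, 160 mm long, lying on the table. Bystander. Origin: middle of its length on the table
- parts_tray: open blue tray 140 x 100 x 35 mm. Bystander. Origin: centre of its underside
- swab_cup: white cup, 68 mm wide, 85 mm high. Bystander. Origin: centre of its underside

How it is judged:
By the outcome, as a careful person would: the job done as asked, in the order asked, and still so for the second after the job is handed in, while the arm keeps its last pose, push and grip.
It also fails if it takes over 45 s, if anything falls off the work surface, if the arm or the gripper's body presses on something with over 40 N, if the wrist force passes 120 N, or if a joint passes its speed limit or range.

## Robot

A 6-joint arm with a two-finger parallel gripper is mounted at the origin on the work surface. World frame = base frame: x ahead of the robot, y to its left, z up, the work surface at z = 0. Lengths are in m, angles in degrees, forces in N, time in s.
With the tool pointing down it reaches from about 0.3 to 0.75 m from the base axis. Payload 8.5 kg.
Tool frame: the origin (TCP) lies midway between the tips of the shut fingers; the grasp point (between the pads) lies 19 mm behind it (env.tcp_to_grasp is the z of the grasp point in the tool frame, in m); z points along the fingers, y is the line along which they close (so a half turn about z gives the same grasp; the last joint's range is limited). The gripper opens to 85 mm and grips with 20 to 120 N. Pads are 22 mm wide; open, the fingers measure 114 mm over their backs; the gripper's body (76 mm by 85 mm) begins 54 mm behind the grasp point. The pads swing forward as they close: fully open they stand 13 mm farther back than shut.
Start: joints at [61.347, 21.807, 74.336, -0, 83.858, -12.336], TCP at [0.155, 0.528, 0.231] pointing down, gripper open.
Joint ranges: [-178.18, 178.18], [-50.72, 133.34], [12.68, 142.11], [-81.47, 261.47], [9.98, 163.14], [-165.26, 165.26]. Speed limits (degrees/s): [136.94, 136.94, 180, 180, 180, 180].

## Interface

Orientations are given as a 3x3 rotation matrix whose columns are the frame's x, y, z axes.
In Python, from rig import env, imaging, job, models gives the robot as it stands. The module is installed in compiled form; this text tells all that it offers.
- The arm moves only by the tool jog_arm, never from a script. Its argument "plan" is text: rows parted by semicolons, each of 7 numbers parted by spaces: the turn, a rotation vector about the tool's x, y, z in degrees, then the shift along the tool's x, y, z in cm, then the closure in counts, from 0 (fully open) to 255 (shut). In form: rx ry rz x y z claw; .... A call has 1 to 10 rows; each row shifts and turns the commanded pose from where the row before left it, along the tool's axes as they then stand; what a row does not reach is not made up. A row lasts 1/12 s, in which the tool goes at most 41.7 mm and 7.16 degrees, less where a joint would pass 70% of its speed; a pose out of reach is approached as far as the arm can. A call with a gripper value outside its range is refused whole. The fingers move at their own pace and stop on an object; "grip_force" is the grip in N (left out, the last holds). Time passes only in rows, so rows that do not move let the fingers close. It gives the time, the measured TCP pose, the force, the opening and the grip force at its end, in the units of the state.
- env.observe(): the state, without advancing time (a new reading comes with each control period).
- imaging.get_image(name): name is "side" or "top" or "wrist"; returns a dict with "pixels" (384x512x3 uint8, red, green, blue), "depth" (384x512 float32, m along the optical axis (not along the pixel's ray), 0 where there is no reading), "fov_y" (degrees; the focal length in pixels is half the picture's height over the tangent of half this angle, whatever the lens; pixels are square), "cx", "cy" (the principal point, pixels), "distortion" ([k1, k2, p1, p2, k3] as OpenCV has them; the pictures are not rectified), "world_from_camera" (4x4, takes a point from camera to world coordinates). Camera axes: x right, y down, z forward; pixel columns grow to the right and rows downward; lengths in m; the calibration is good to about 2 mm. A picture is of the moment at which its call begins.
- job.close_job(): hands the job in; it is judged then, once.
Trained networks look in the newest picture that a camera, given by its name, has taken for a name from the list of things; names that differ only in an ending like _2 or _b are one class to them, and where a whole thing is asked for, a point or a joint stands for the part that bears it (a point fixed in the world has none). Each returns a list of dicts, best first, with "confidence" (0 to 1); they miss things now and then, are a little off and sometimes report something else, mostly with a low value. They report only what shows in the picture. A call takes as long as a camera call.
- models.outline_of(camera, query): "region" (384x512 bool, what is visible of it) and "bbox" ([centre column, centre row, width, height] in pixels, round what is visible of it).
- models.tip_of(camera, query): "at" ([column, row] in pixels: a listed point, or the origin of a listed thing).
The state is a dict: "time_s": time; "q": joint angles; "qvel": joint speeds; "joint_efforts": joint torques, N m; "position": TCP position; "tool_rot": TCP orientation; "ft_force": force on the tool from outside, world axes, zero at the start; "wrist_torque": the same for the moment, N m; "grip_width": finger opening in m; "gripper_force": force on a finger pad.
Only numpy, scipy, OpenCV 4.12 (cv2) and the standard library are available. Lean on these libraries where they do the work, as an engineer would, in place of code of your own. Each camera call takes 0.05 s, during which the arm holds its last target. There are 200 camera calls.

## Working session

There is one attempt and no reset: what is moved stays moved. The work goes in short steps, Python scripts to look and compute and a tool call to move; the robot and the scene stay as the last step left them, time stands still between calls to the robot, and variables do not carry over. Pictures are saved under pics/ and viewed, at most 10 in all, crops included, and the job is handed in when it is done.

Besides the shell and the picture viewer there is one more tool, called after "Call:" by a JSON object that holds its "op" and its "data". jog_arm: Moves the arm, as the interface text tells. Its arguments: {"type":"object","properties":{"plan":{"type":"string"},"grip_force":{"type":"number"}},"required":["plan"]}

```bash
mkdir -p pics; cat > h.py <<'E'
import numpy as np, cv2
from rig import env, imaging, job, models
def cam(n):
    im=imaging.get_image(n); f=192/np.tan(np.radians(im["fov_y"]/2))
    im["K"]=np.array([[f,0,im["cx"]],[0,f,im["cy"]],[0,0,1]]); im["D"]=np.array(im["distortion"],float); return im
def atz(im,px,z):
    u=cv2.undistortPoints(np.array([[px]],float),im["K"],im["D"])[0,0]
    T=np.array(im["world_from_camera"]); d=T[:3,:3]@[u[0],u[1],1]; o=T[:3,3]
    return o+d*(z-o[2])/d[2]
def proj(im,P):
    T=np.linalg.inv(np.array(im["world_from_camera"])); 
    r,_=cv2.Rodrigues(T[:3,:3]); return cv2.projectPoints(np.array([P],float),r,T[:3,3],im["K"],im["D"])[0][0,0]
E
python3 - <<'E'
from h import *
Z=dict(plunger_knob=.118,pull_knob=.097,mouth=.1,needle_tip=.05,board_nest=.03,pad=.041,tile_nest=.03,fixture=0,gauge_block=.03,weight=.03)
s=env.observe();print(s["position"],np.round(s["tool_rot"],3).tolist(),env.tcp_to_grasp)
ims=[]
for n in ("top","side"):
    im=cam(n);ims.append(im["pixels"])
    cv2.imwrite(f"pics/{n}0.png",im["pixels"][:,:,::-1])
    print(n,np.round(np.array(im["world_from_camera"])[:3,3],3))
    for k,z in Z.items():
        for d in models.tip_of(n,k)[:2]: print(k,round(d["confidence"],2),np.round(d["at"],1),np.round(atz(im,d["at"],z),4))
E
```

```text
[0.15440527 0.52757575 0.23071502] [[-0.96, 0.281, -0.001], [0.281, 0.96, -0.001], [0.0, -0.001, -1.0]] -0.0187
top [ 0.346 -0.     1.143]
plunger_knob 0.65 [275.  177.2] [ 0.5555 -0.0667  0.118 ]
pull_knob 0.61 [286.7 197.2] [ 0.5003 -0.104   0.097 ]
mouth 0.72 [286.8 187.4] [ 0.5293 -0.1036  0.1   ]
board_nest 0.66 [252.6 207.7] [ 0.4735 -0.0039  0.03  ]
pad 0.69 [252.  208.9] [ 0.4685 -0.0021  0.041 ]
tile_nest 0.68 [319.3 213.4] [ 0.4618 -0.2141  0.03  ]
fixture 0.61 [288.4 167. ] [ 0.6153 -0.1179  0.    ]
gauge_block 0.53 [247.5 160. ] [0.6271 0.0171 0.03  ]
weight 0.54 [286.4 242.1] [ 0.3696 -0.1118  0.03  ]
side [ 0.455 -0.753  0.912]
plunger_knob 0.55 [266.3 203.4] [ 0.5565 -0.0671  0.118 ]
pull_knob 0.45 [245.7 216.6] [ 0.4924 -0.0922  0.097 ]
mouth 0.73 [255.9 221. ] [ 0.5199 -0.1146  0.1   ]
needle_tip 0.44 [244.  232.1] [ 0.4837 -0.1127  0.05  ]
board_nest 0.77 [238.7 210.5] [ 0.4754 -0.0099  0.03  ]
board_nest 0.28 [300.6 360.4] [ 0.5811 -0.4816  0.03  ]
pad 0.71 [237.2 208.2] [ 0.4712 -0.009   0.041 ]
tile_nest 0.61 [240.6 265.8] [ 0.4639 -0.2139  0.03  ]
fixture 0.84 [290.2 240.7] [ 0.6241 -0.1259  0.    ]
fixture 0.31 [237.4 263.9] [ 0.4554 -0.1881  0.    ]
gauge_block 0.43 [283.5 197.3] [0.6281 0.0284 0.03  ]
weight 0.51 [213.8 238.9] [ 0.3918 -0.1117  0.03  ]
```

```bash
sleep 0
```

```text
(no output)
```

View pics/top0.png

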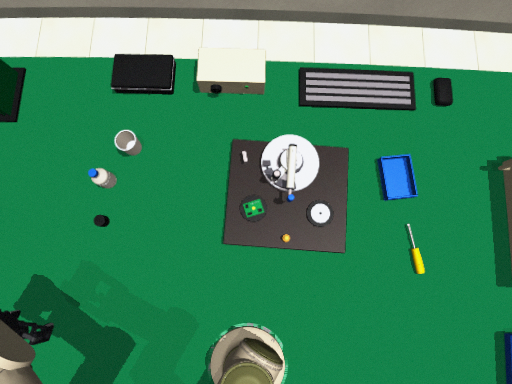

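View pics/side0.png

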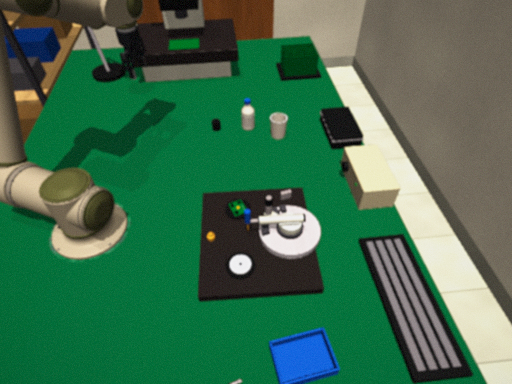

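The top view shows the fixture at about (290,165), with the rod pointing down the image to the blue knob (290,197). The plunger knob is at (277,174), the green board's nest at (253,208) and the tile at (319,213). The side view agrees. Fit: pivot ≈ (0.62, -0.117), yaw ≈ -2.7°, board at head -0.6. I'm going above the plunger.

Call:
{"op": "jog_arm", "data": {"plan": "0 0 0 -3 -2.5 0.2 0; 0 0 0 -3 -2.5 0 0; 0 0 0 -3 -2.5 0 0; 0 0 0 -3 -2.5 0 0; 0 0 0 -3 -2.5 0 0; 0 0 0 -3 -2.5 0 0; 0 0 0 -3 -2.5 0 0; 0 0 0 -3 -2.5 0 0; 0 0 0 -3 -2.5 0 0; 0 0 0 -3 -2.5 0 0"}}

```text
time_s: 1.93
position: [0.3729, 0.2019, 0.2296]
tool_rot: [[-0.96, 0.281, 0.001], [0.281, 0.96, 0.0], [-0.001, 0.0, -1.0]]
ft_force: [1.5, 0.7, 0.5]
grip_width: 0.0854
gripper_force: 0.0
```

Call:
{"op": "jog_arm", "data": {"plan": "0 0 0 -3 -2.5 0 0; 0 0 0 -3 -2.5 0 0; 0 0 0 -3 -2.5 0 0; 0 0 0 -3 -2.5 0 0; 0 0 0 -3 -2.5 0 0; 0 0 0 -3 -2.5 0 0; 0 0 0 -3 -2.5 0 0; 0 0 0 -3 -2.5 0 0; 0 0 -6.8 -1 -0.5 0 0; 0 0 -6.8 0 0 0 100"}}

```text
time_s: 2.77
position: [0.556, -0.0662, 0.2285]
tool_rot: [[-0.999, 0.045, -0.0], [0.045, 0.999, -0.0], [0.0, -0.0, -1.0]]
ft_force: [-0.6, -0.1, -0.1]
grip_width: 0.0755
gripper_force: 0.0
```

```bash
python3 - <<'E'
from h import *
Z=dict(plunger_knob=.118,pull_knob=.097,mouth=.1,pad=.041,board_nest=.03,tile_nest=.03,fixture=0)
s=env.observe();print(s["time_s"],s["q"],s["position"],np.round(s["tool_rot"],3).tolist(),s["grip_width"],s["ft_force"])
im=cam("wrist");cv2.imwrite("pics/w1.png",im["pixels"][:,:,::-1])
print(np.round(im["world_from_camera"],3))
for k,z in Z.items():
    for d in models.tip_of("wrist",k)[:1]: print(k,round(d["confidence"],2),np.round(d["at"],1),np.round(atz(im,d["at"],z),4))
E
```

```text
2.7667 [-1.88983042e+01  2.29337555e+01  7.30066801e+01 -1.59166508e-02
  8.40710378e+01 -1.06296147e+02] [ 0.55601588 -0.06622888  0.22849271] [[-0.999, 0.045, -0.0], [0.045, 0.999, -0.0], [0.0, -0.0, -1.0]] 0.07554258352764817 [-0.60579506 -0.08348592 -0.07647259]
[[ 0.045  0.965  0.258  0.489]
 [ 0.999 -0.043 -0.012 -0.063]
 [-0.     0.258 -0.966  0.372]
 [ 0.     0.     0.     1.   ]]
pull_knob 0.74 [198.8 114.9] [ 0.4961 -0.1101  0.097 ]
mouth 0.92 [198.9 149.1] [ 0.5251 -0.1121  0.1   ]
pad 0.78 [309.4  86.1] [ 0.4742 -0.0053  0.041 ]
board_nest 0.85 [307.6  83.7] [ 0.4712 -0.0052  0.03  ]
tile_nest 0.74 [106.9  87.4] [ 0.4653 -0.2154  0.03  ]
fixture 0.62 [215.6 212.6] [ 0.6194 -0.1162  0.    ]
```

View pics/w1.png

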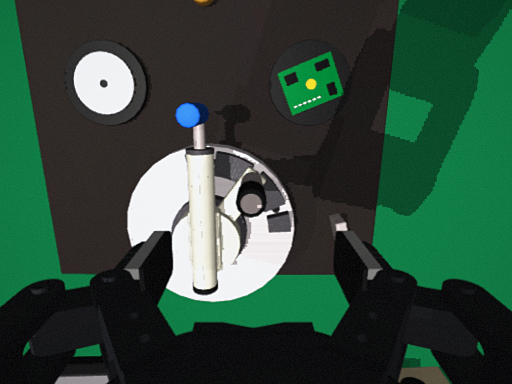

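The wrist view shows the blue knob at (191,115), the barrel mouth at (200,150) and the plunger knob at about (251,195), with its top at about (251,204). The board's pad is at (311,84) and the tile at (104,83). I'll refine the fit and check where the knob's top should appear.

```bash
cat >> h.py <<'E'
PV=np.array([.6205,-.117]); PSI=-.044
def pose(px,py,psi,head,along,right):
    a=psi+head+np.pi; d=np.array([np.cos(a),np.sin(a)]); r=np.array([d[1],-d[0]]); return np.array([px,py])+along*d+right*r
E
python3 - <<'E'
from h import *
from scipy.optimize import least_squares
obs=[(0,.125,.4961,-.1101),(0,.0955,.5251,-.1121),(-.6,.185,.4735,-.005),(.6,.185,.4653,-.2154),(0,0,.6194,-.1162)]
f=lambda v:np.concatenate([pose(*v,h,a,0)-[x,y] for h,a,x,y in obs])
s=least_squares(f,[.62,-.117,-.044]);print(s.x,np.round(s.fun,4))
v=s.x
k=pose(*v,0,.06,.045);k1=pose(*v,-.6,.06,.045)
print("knob",k,"after",k1,"pull",pose(*v,-.6,.125,0),pose(*v,-.6,.185,0))
im=cam("wrist")
print(proj(im,[*k,.146]),proj(im,[*k,.118]))
# depth check of knob top
T=np.array(im["world_from_camera"]);P=[]
for y in range(165,225):
    for x in range(225,280):
        z=im["depth"][y,x]
        if z>0:
            u=cv2.undistortPoints(np.array([[[x,y]]],float),im["K"],im["D"])[0,0]; p=T[:3,:3]@[u[0]*z,u[1]*z,z]+T[:3,3]
            if .138<p[2]<.155:P.append(p)
P=np.array(P);print(len(P),P.mean(0),P.min(0),P.max(0))
E
```

```text
[ 0.62097108 -0.11595646 -0.03991048] [-0.     -0.0009  0.0004 -0.     -0.0009 -0.0005 -0.0011  0.0012  0.0016
  0.0002]
knob [ 0.56281436 -0.06859831] after [ 0.59971269 -0.04403233] pull [ 0.52070243 -0.04131601] [ 0.47257348 -0.00548859]
[245.94450979 206.03771357] [246.65574629 195.65857917]
765 [ 0.56025814 -0.06827423  0.14660227] [ 0.54946703 -0.08024866  0.13800266] [ 0.57324934 -0.05685647  0.14902974]
```

Call:
{"op": "jog_arm", "data": {"plan": "0 0 0 -0.55 -0.2 2 125; 0 0 0 0 0 2 125; 0 0 0 0 0 2 125; 0 0 0 0 0 2 125; 0 0 0 0 0 1.5 125; 0 0 0 0 0 0.7 125; 0 0 0 0 0 0.7 125; 0 0 0 0 0 0 125"}}

```text
time_s: 3.88
position: [0.5597, -0.0655, 0.1197]
tool_rot: [[-0.999, 0.048, -0.001], [0.048, 0.999, 0.0], [0.001, 0.0, -1.0]]
ft_force: [-0.1, 0.1, 0.6]
grip_width: 0.0436
gripper_force: 0.0
```

Call:
{"op": "jog_arm", "data": {"plan": "0 0 0 0 0 0 255; 0 0 0 0 0 0 255; 0 0 0 0 0 0 255; 0 0 0 0 0 0 255; 0 0 0 0 0 0 255; 0 0 0 0 0 0 255", "grip_force": 40}}

```text
time_s: 4.38
position: [0.5606, -0.0667, 0.1216]
tool_rot: [[-0.999, 0.048, 0.002], [0.048, 0.999, -0.002], [-0.003, -0.002, -1.0]]
ft_force: [-0.6, -4.7, 0.9]
grip_width: 0.0225
gripper_force: 39.2
```

Call:
{"op": "jog_arm", "data": {"plan": "0 0 0 0 -0.1 -0.4 255; 0 0 0 0 0 -0.4 255; 0 0 0 0 0 -0.4 255; 0 0 0 0 0 -0.1 255; 0 0 0 0 0 0 255"}}

```text
time_s: 4.8
position: [0.5603, -0.0668, 0.1338]
tool_rot: [[-0.999, 0.047, 0.001], [0.047, 0.999, -0.001], [-0.001, -0.001, -1.0]]
ft_force: [3.7, -3.8, -5.1]
grip_width: 0.0227
gripper_force: 39.5
```

```bash
python3 - <<'E'
from h import *
s=env.observe();print(s["position"],s["ft_force"],s["wrist_torque"],s["grip_width"])
im=cam("wrist");cv2.imwrite("pics/w2.png",im["pixels"][:,:,::-1])
c=np.array(s["position"][:2]);a=np.array(PV); 
v=(.62097,-.11596,-.0399)
k=np.array(s["position"][:2]); 
for h in (0,-.1,-.2,-.3,-.4,-.5,-.6): print(h,pose(*v,h,.06,.045))
# chord per 0.1 rad in tool frame at each step (tool y at world angle 87.x+h)
R=np.array(s["tool_rot"])[:2,:2]
p0=pose(*v,0,.06,.045);p1=pose(*v,-.1,.06,.045);print("tool-frame step /0.1rad",(R.T@(p1-p0))*100)
E
```

```text
[ 0.56029479 -0.06682821  0.1337927 ] [ 3.74196865 -3.78469156 -5.09705443] [-0.56805205 -0.668313   -0.03262021] 0.02267693106376928
0 [ 0.56281278 -0.06860245]
-0.1 [ 0.56783119 -0.06303301]
-0.2 [ 0.57338054 -0.05799239]
-0.3 [ 0.5794054  -0.05353097]
-0.4 [ 0.58584555 -0.04969332]
-0.5 [ 0.59263665 -0.04651778]
-0.6 [ 0.59971086 -0.04403609]
tool-frame step /0.1rad [-0.47485586  0.58012342]
```

Call:
{"op": "jog_arm", "data": {"plan": "0 0 2.865 -0.23 0.296 0 255; 0 0 2.865 -0.23 0.296 0 255; 0 0 2.865 -0.23 0.296 0 255; 0 0 2.865 -0.23 0.296 0 255; 0 0 0 0 0 0 255"}}

```text
time_s: 5.27
position: [0.5712, -0.0558, 0.1333]
tool_rot: [[-0.969, 0.247, 0.001], [0.247, 0.969, -0.0], [-0.001, 0.0, -1.0]]
ft_force: [4.2, -3.6, -4.8]
grip_width: 0.0225
gripper_force: 39.5
```

```bash
python3 - <<'E'
from h import *
s=env.observe();p=np.array(s["position"]);R=np.array(s["tool_rot"])
print(p,s["ft_force"],s["wrist_torque"],np.degrees(np.arctan2(R[1,1],R[0,1])))
d=p[:2]-[.62097,-.11596]; print("r",np.hypot(*d),"head from bearing",np.arctan2(d[1],d[0])-np.arctan2(*(pose(.62097,-.11596,-.0399,0,.06,.045)-[.62097,-.11596])[::-1]))
E
```

```text
[ 0.57121588 -0.0558082   0.13327548] [ 4.2029263  -3.64518865 -4.81587386] [-0.45350844 -0.74628956  0.05500436] 75.69974813590353
r 0.07806222911889481 head from bearing -0.19632155482321334
```

Call:
{"op": "jog_arm", "data": {"plan": "0 0 2.865 -0.25 0.282 0 255; 0 0 2.865 -0.25 0.282 0 255; 0 0 2.865 -0.25 0.282 0 255; 0 0 2.865 -0.25 0.282 0 255; 0 0 2.865 -0.25 0.282 0 255; 0 0 2.865 -0.25 0.282 0 255; 0 0 2.865 -0.25 0.282 0 255; 0 0 2.865 -0.25 0.282 0 255; 0 0 0 0 0 0 255; 0 0 0 0 0 0 255"}}

```text
time_s: 6.1
position: [0.5977, -0.0419, 0.1328]
tool_rot: [[-0.798, 0.602, -0.001], [0.602, 0.798, 0.003], [0.002, 0.002, -1.0]]
ft_force: [3.4, 4.7, -5.2]
grip_width: 0.0226
gripper_force: 39.6
```

```bash
cat > m.py <<'E'
from h import *
s=env.observe();p=np.array(s["position"]);R=np.array(s["tool_rot"])
print(s["time_s"],p,s["ft_force"],s["wrist_torque"],np.degrees(np.arctan2(R[1,1],R[0,1])),s["grip_width"])
d=p[:2]-[.62097,-.11596]; print("r",np.hypot(*d),"head from bearing",np.arctan2(d[1],d[0])-np.arctan2(*(pose(.62097,-.11596,-.0399,0,.06,.045)-[.62097,-.11596])[::-1]))
im=cam("wrist");cv2.imwrite("pics/w3.png",im["pixels"][:,:,::-1])
for k,z in dict(pull_knob=.097,mouth=.1,needle_tip=.05,pad=.041).items():
    for t in models.tip_of("wrist",k)[:1]:
        w=atz(im,t["at"],z);e=w[:2]-[.62097,-.11596];b=np.arctan2(e[1],e[0])
        print(k,round(t["confidence"],2),np.round(t["at"],1),np.round(w,4),"r",np.hypot(*e),"head",(b-np.pi+.0399+np.pi)%(2*np.pi)-np.pi)
E
python3 m.py
```

```text
6.1 [ 0.5976818  -0.04191615  0.13278541] [ 3.35185437  4.65800091 -5.24350906] [ 0.93395856 -0.70205389  0.24421297] 52.9651378246711 0.022610246673985323
r 0.07761979280535564 head from bearing -0.5826719724859553
pull_knob 0.75 [172.3 112.6] [ 0.5204 -0.0413  0.097 ] r 0.1252402850118183 head -0.599209835051286
mouth 0.67 [179.7 162.8] [ 0.5447 -0.0556  0.1   ] r 0.09729229859259932 head -0.6297628267337325
needle_tip 0.77 [187.5 109.4] [ 0.5191 -0.0413  0.05  ] r 0.12634285082051422 head -0.5923740917896163
pad 0.63 [184.4  17.2] [ 0.4697 -0.005   0.041 ] r 0.18755737957898755 head -0.5928893068181669
```

View pics/w3.png

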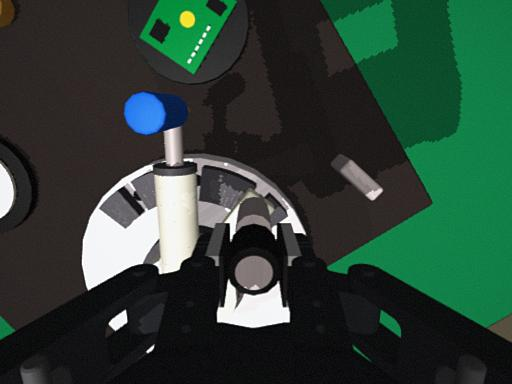

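The wrist view shows the blue knob (146,112) and rod pointing at the gold pad (187,18), so head ≈ -0.60. The plunger knob is held at (255,272). Lowering it now.

Call:
{"op": "jog_arm", "data": {"plan": "0 0 0 0 0 0.3 255; 0 0 0 0 0 0.3 255; 0 0 0 0 0 0.3 255; 0 0 0 0 0 0.3 255; 0 0 0 0 0 0.1 255; 0 0 0 0 0 0 255"}}

```text
time_s: 6.85
position: [0.5981, -0.0419, 0.1216]
tool_rot: [[-0.798, 0.602, 0.002], [0.602, 0.798, 0.003], [0.0, 0.003, -1.0]]
ft_force: [1.1, 6.9, 5.3]
grip_width: 0.0229
gripper_force: 40.8
```

```bash
python3 m.py
```

```text
6.85 [ 0.59811417 -0.04192221  0.12156083] [1.12866598 6.93578728 5.33832867] [ 1.09225238 -0.35929072  0.18127996] 52.96675628602663 0.022870932112806212
r 0.0774853734456065 head from bearing -0.5879714925106088
pull_knob 0.77 [168.4 110.7] [ 0.5205 -0.0398  0.097 ] r 0.12605493427117587 head -0.6086682141779374
mouth 0.63 [170.8 165.6] [ 0.5434 -0.057   0.1   ] r 0.09739736326711496 head -0.610320095461022
needle_tip 0.75 [186.  106.2] [ 0.5188 -0.0388  0.05  ] r 0.12802829589775513 head -0.6065184820190828
pad 0.97 [182.1  10.8] [ 0.4703 -0.0037  0.041 ] r 0.1878975127157089 head -0.6002526473375784
```

Call:
{"op": "jog_arm", "data": {"plan": "0 0 0 0 0 0 110; 0 0 0 0 0 0 110; 0 0 0 0 0 0 110; 0 0 0 0 0 -1 110; 0 0 0 0 0 -3 110; 0 0 0 0 0 -3 110; 0 0 0 3 -2.3 0 125; 0 0 0 3.1 -2.3 0 125; 0 0 0 0 0 0 125"}}

```text
time_s: 7.85
position: [0.5146, -0.0423, 0.1901]
tool_rot: [[-0.797, 0.603, -0.007], [0.603, 0.798, 0.002], [0.007, -0.003, -1.0]]
ft_force: [1.3, 0.3, 0.2]
grip_width: 0.0437
gripper_force: 0.0
```

```bash
cat >> m.py <<'E'
def blob(c,h,lo,hi):
    P=[];T=np.array(im["world_from_camera"]);q=proj(im,[*c,h])
    for y in range(max(0,int(q[1])-45),min(384,int(q[1])+45)):
        for x in range(max(0,int(q[0])-45),min(512,int(q[0])+45)):
            z=im["depth"][y,x]
            if z>0:
                u=cv2.undistortPoints(np.array([[[x,y]]],float),im["K"],im["D"])[0,0]; w=T[:3,:3]@[u[0]*z,u[1]*z,z]+T[:3,3]
                if lo<w[2]<hi and np.hypot(*(w[:2]-c))<.025:P.append(w)
    P=np.array(P)
    if len(P): print("blob",q,len(P),np.median(P,0),(P.min(0)+P.max(0))/2)
blob(np.array([.5997,-.0440]),.146,.125,.175)
blob(np.array([.5207,-.0413]),.145,.138,.155)
E
python3 m.py
```

```text
7.85 [ 0.51460352 -0.04227626  0.19006134] [1.34346892 0.26960062 0.2102896 ] [ 0.04196922 -0.02940575 -0.01672596] 52.893574476643906 0.04368045523729778
r 0.12939521778418653 head from bearing 0.07756792723026518
pull_knob 0.64 [260.3 197.8] [ 0.5211 -0.0413  0.097 ] r 0.12466674991653126 head -0.602417840493553
mouth 0.86 [259.6 232.4] [ 0.5434 -0.0586  0.1   ] r 0.09648261490491597 head -0.5962735921345361
needle_tip 0.78 [258.2 181.7] [ 0.5191 -0.041   0.05  ] r 0.12647131714973978 head -0.5942374122598801
pad 0.67 [253.9 114.2] [ 0.4676 -0.0073  0.041 ] r 0.18794371296316983 head -0.576821668927411
blob [326.32020245 306.89658717] 3 [ 0.59585781 -0.0547749   0.14605303] [ 0.59572488 -0.05443174  0.14666545]
blob [261.33890021 218.49117619] 628 [ 0.51898309 -0.03919066  0.14584548] [ 0.52007146 -0.03964289  0.1432085 ]
```

View pics/w3.png

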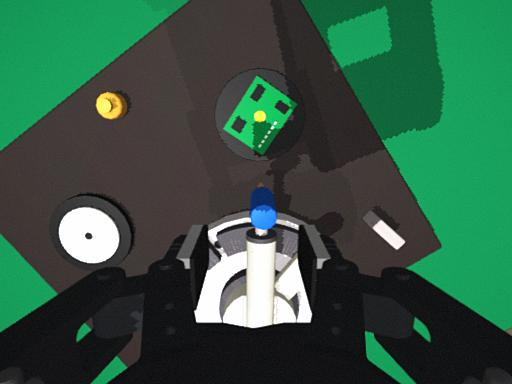

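The wrist view shows the blue knob's top at (264,217), the barrel mouth at (261,235) and the rod in line with the pad at (260,116). The bystanders haven't moved. Descending on the blue knob.

Call:
{"op": "jog_arm", "data": {"plan": "0 0 0 -0.4 0.45 1 125; 0 0 0 0 0 2 140; 0 0 0 0 0 2 140; 0 0 0 0 0 1.8 140; 0 0 0 0 0 1 140; 0 0 0 0 0 0 140"}}

```text
time_s: 8.6
position: [0.527, -0.0421, 0.1093]
tool_rot: [[-0.798, 0.603, -0.005], [0.603, 0.798, 0.002], [0.005, -0.002, -1.0]]
ft_force: [0.1, 1.1, -0.3]
grip_width: 0.0383
gripper_force: 0.0
```

Call:
{"op": "jog_arm", "data": {"plan": "0 0 0 0 0 0 255; 0 0 0 0 0 0 255; 0 0 0 0 0 0 255; 0 0 0 0 0 0 255; 0 0 0 0 0 0 255; 0 0 0 0 0 0 255", "grip_force": 80}}

```text
time_s: 9.1
position: [0.5277, -0.0428, 0.1127]
tool_rot: [[-0.798, 0.603, 0.001], [0.603, 0.798, -0.001], [-0.002, 0.0, -1.0]]
ft_force: [2.4, -3.1, -2.1]
grip_width: 0.0158
gripper_force: 78.0
```

```bash
python3 m.py; python3 - <<'E'
from h import *
for n in ("top","side"):
    im=cam(n);T=np.array(im["world_from_camera"]);P=[]
    q=proj(im,[.5997,-.044,.146])
    for y in range(int(q[1])-9,int(q[1])+10):
        for x in range(int(q[0])-9,int(q[0])+10):
            z=im["depth"][y,x]
            u=cv2.undistortPoints(np.array([[[x,y]]],float),im["K"],im["D"])[0,0];w=T[:3,:3]@[u[0]*z,u[1]*z,z]+T[:3,3]
            if np.hypot(*(w[:2]-[.5997,-.044]))<.011 : P.append(w[2])
    print(n,q,np.round(np.sort(P)[-8:],4))
E
```

```text
9.1 [ 0.52772996 -0.04275732  0.11272114] [ 2.43541755 -3.05533304 -2.07370854] [-0.51203074 -0.23859374  0.05073315] 52.89752241164234 0.015786933392991243
r 0.11854256114712168 head from bearing 0.01781229446397692
pull_knob 0.58 [255.6 215.1] [ 0.5214 -0.0372  0.097 ] r 0.12696293731572394 head -0.6292824805129849
mouth 0.98 [250.6 270.8] [ 0.5452 -0.0587  0.1   ] r 0.09496337608676772 head -0.6077592560394178
needle_tip 0.74 [253.4 191.8] [ 0.5209 -0.0382  0.05  ] r 0.12670695693141035 head -0.6204767864440326
pad 0.69 [246.9 103.3] [ 0.4714 -0.0063  0.041 ] r 0.18549086079518612 head -0.592856720188526
blob [247.26260941 261.66563199] 2996 [ 0.52066808 -0.03884358  0.14610054] [ 0.52296642 -0.04065662  0.1464889 ]
top [268.07951083 159.99428632] []
side [279.8562561  189.88599284] [0.1455 0.1457 0.1458 0.146  0.1464 0.1465 0.1465 0.1475]
```

Plunger top is at 146 mm, so it is fully home. The blue knob is held about 6 mm off-centre, so I'm regripping it centred.

Call:
{"op": "jog_arm", "data": {"plan": "0 0 0 0 0 0 140; 0 0 0 0 0 0 140; 0 0 0 0 0 0 140; 0 0 0 0.6 0 0 140; 0 0 0 0 0 0 140; 0 0 0 0 0 0 140"}}

```text
time_s: 9.95
position: [0.5221, -0.0384, 0.1123]
tool_rot: [[-0.798, 0.603, -0.0], [0.603, 0.798, 0.0], [0.0, -0.0, -1.0]]
ft_force: [0.5, -0.3, 0.2]
grip_width: 0.0385
gripper_force: 0.0
```

Call:
{"op": "jog_arm", "data": {"plan": "0 0 0 0 0 0 255; 0 0 0 0 0 0 255; 0 0 0 0 0 0 255; 0 0 0 0 0 0 255; 0 0 0 0 0 0 255; 0 0 0 0 0 0 255", "grip_force": 80}}

```text
time_s: 10.45
position: [0.5224, -0.0388, 0.1125]
tool_rot: [[-0.798, 0.603, 0.0], [0.603, 0.798, -0.0], [-0.0, -0.0, -1.0]]
ft_force: [-1.8, -0.6, 4.2]
grip_width: 0.016
gripper_force: 77.9
```

```bash
python3 m.py
```

```text
10.45 [ 0.52243398 -0.03883683  0.11253222] [-1.77687156 -0.58256029  4.18067625] [-0.04395344  0.45105873 -0.01090081] 52.906073666065744 0.015979495642706905
r 0.1251292517583198 head from bearing 0.019304453261112187
pull_knob 0.6 [254.8 230.2] [ 0.5227 -0.0389  0.097 ] r 0.12486895515936756 head -0.625609022054423
mouth 0.71 [253.  276.4] [ 0.5434 -0.0557  0.1   ] r 0.09822238013930973 head -0.6205865800838755
needle_tip 0.89 [250.9 201.8] [ 0.5202 -0.04    0.05  ] r 0.12625398159860274 head -0.6060274657965632
pad 0.84 [246.3 115. ] [ 0.4718 -0.0072  0.041 ] r 0.1846101328052584 head -0.5898236653492912
blob [247.49976981 276.70543137] 2995 [ 0.51866201 -0.03821663  0.14610654] [ 0.51774471 -0.03694722  0.14649588]
```

Call:
{"op": "jog_arm", "data": {"plan": "0 0 0 0.6 -0.03 0 255; 0 0 0 0.75 -0.04 0 255; 0 0 0 0.75 -0.04 0 255; 0 0 0 0.75 -0.04 0 255; 0 0 0 0.75 -0.04 0 255; 0 0 0 0.75 -0.04 0 255; 0 0 0 0.75 -0.04 0 255; 0 0 0 0.6 -0.04 0 255; 0 0 0 0.3 -0.02 0 255; 0 0 0 0 0 0 255", "grip_force": 100}}

```text
time_s: 11.53
position: [0.4736, -0.0053, 0.1127]
tool_rot: [[-0.798, 0.602, 0.004], [0.602, 0.798, -0.002], [-0.004, 0.001, -1.0]]
ft_force: [8.8, -4.7, -3.6]
grip_width: 0.0156
gripper_force: 97.5
```

Call:
{"op": "jog_arm", "data": {"plan": "0 0 0 0 0 0 255; 0 0 0 0 0 0 255; 0 0 0 0 0 0 255"}}

```text
time_s: 11.78
position: [0.4741, -0.0057, 0.1126]
tool_rot: [[-0.798, 0.603, 0.005], [0.603, 0.798, -0.002], [-0.005, 0.001, -1.0]]
ft_force: [9.6, -3.8, -2.6]
grip_width: 0.0155
gripper_force: 97.5
```

```bash
python3 m.py; python3 - <<'E'
from h import *
im=cam("wrist");p=proj(im,[.5444,-.0589,.112]);print(p)
c=im["pixels"][200:384,150:360]
cv2.imwrite("pics/c1.png",cv2.resize(c,None,fx=3.2,fy=3.2,interpolation=cv2.INTER_CUBIC)[:,:,::-1])
E
```

```text
11.7833 [ 0.47412071 -0.00573431  0.1126258 ] [ 9.57669609 -3.76987599 -2.61268371] [-0.60867753 -1.30603292  0.42566526] 52.94839293644459 0.015519592778288347
r 0.18361486569322155 head from bearing 0.039513439305654874
pull_knob 0.59 [252.2 229.3] [ 0.4733 -0.0066  0.097 ] r 0.18374928899726162 head -0.5974779788136937
mouth 0.43 [254.1 230.8] [ 0.4736 -0.0056  0.1   ] r 0.18413940610534094 head -0.6030751340588454
needle_tip 0.97 [251.4 200.4] [ 0.4716 -0.0061  0.05  ] r 0.18543892388346575 head -0.5943109883436302
pad 0.81 [250.6 193. ] [ 0.4691 -0.0049  0.041 ] r 0.18815604991895157 head -0.5912825441396166
[254.12983651 381.11705084]
```

View pics/c1.png

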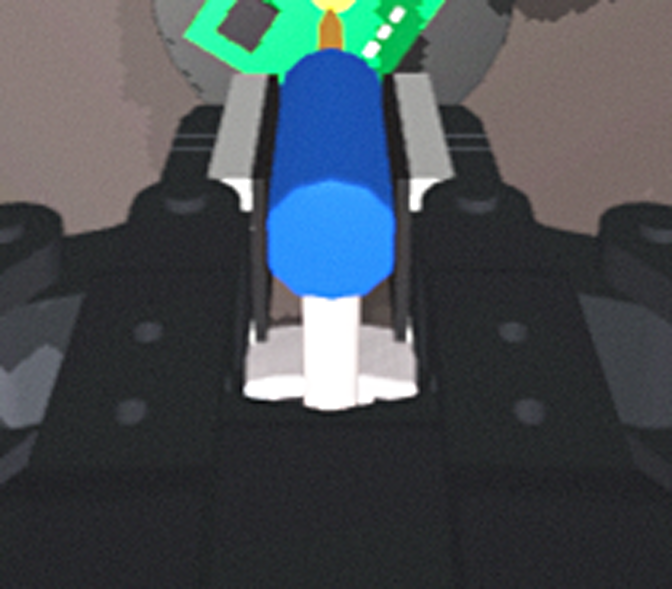

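The crop shows the fingers holding the blue knob, with the brass needle (330,30 in the crop) at the gold pad. The ring isn't visible from here. Checking from the side and top cameras.

```bash
python3 - <<'E'
from h import *
out=[]
v=(.62097,-.11596,-.0399)
for n in ("side","top"):
    im=cam(n);m=np.array([*pose(*v,-.6,.0955,0),.11]);q=proj(im,m);p=im["pixels"].astype(int)
    x,y=int(q[0]),int(q[1]);c=im["pixels"][y-22:y+23,x-30:x+30]
    out.append(cv2.resize(c,None,fx=6.5,fy=6.5,interpolation=cv2.INTER_NEAREST))
    ys,xs=np.nonzero((p[:,:,0]>1.7*p[:,:,1])&(p[:,:,0]>1.7*p[:,:,2])&(p[:,:,0]>60)); k=(abs(xs-x)<25)&(abs(ys-y)<25)
    print(n,q,list(zip(xs[k],ys[k])))
    for r in (.0925,.0955,.0985): print(r,proj(im,[*pose(*v,-.6,r,0),.105]))
cv2.imwrite("pics/ring.png",np.hstack(out)[:,:,::-1])
E
```

```text
side [261.85095039 203.50615673] []
0.0925 [262.72613733 204.98000533]
0.0955 [261.85051682 204.60672158]
0.0985 [260.97664144 204.23418586]
top [272.10908291 181.33412126] []
0.0925 [272.62640959 180.8721362 ]
0.0955 [272.00725684 181.6491125 ]
0.0985 [271.38756846 182.42674391]
```

View pics/ring.png

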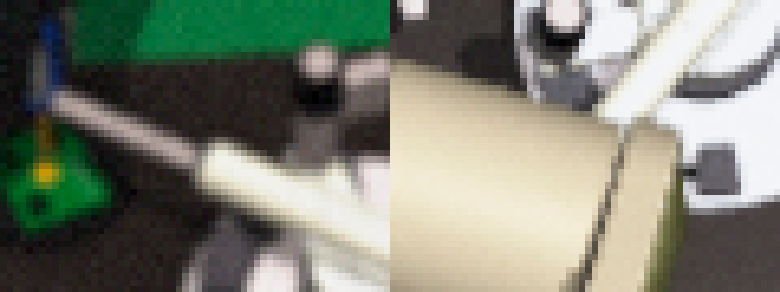

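The side view shows the needle right above the pad (43,172 in the crop) and the mouth at (205,165), with no clear red yet. I'll pull 1.5 mm more, correct sideways a little, and watch for redness near the mouth.

```bash
cat > red.py <<'E'
from h import *
s=env.observe();p=np.array(s["position"]);e=p[:2]-[.62097,-.11596];R=np.array(s["tool_rot"]);f=R.T@np.array(s["ft_force"])
print(s["time_s"],p,"r",np.hypot(*e),"tool f",f,s["grip_width"])
S=0
for i in range(4):
    im=cam("side");S=S+im["pixels"].astype(float)/4
print("red R-(G+B)/2\n",np.round(S[198:208,254:268,0]-S[198:208,254:268,1:].mean(-1)).astype(int))
print("lum\n",np.round(S[198:208,254:268].mean(-1)).astype(int))
for k,z in dict(needle_tip=.05,pad=.041,mouth=.1,pull_knob=.097).items():
    for t in models.tip_of("side",k)[:1]:
        w=atz(im,t["at"],z)[:2];print(k,round(t["confidence"],2),np.round(t["at"],1),w,np.hypot(*(w-[.62097,-.11596])))
E
python3 red.py
```

```text
12.1833 [ 0.47414821 -0.00575555  0.11262673] r 0.18358011411346672 tool f [-9.83914595  2.702999    2.0092738 ] 0.01572505156051421
red R-(G+B)/2
 [[ 6  5  6  8  8  6  6  7  6  7  8  7  7  9]
 [ 9  8  7  8  5  8  8  5  7  7  7 10  9  8]
 [14 12  8 10  8  6 11 10  6  8  7  8  8  8]
 [18 16 12 12 10  8  7  8  7  8  7  9  7  9]
 [17 18 15 15 14 12  9  5  6  6  8 11  9 12]
 [19 18 17 18 18 17 14 12  7  8 13 14 14 10]
 [14 15 18 19 18 19 18 12  8  8 10 11 12 14]
 [12 13 13 14 17 18 17 12 10  9  5  3  5  8]
 [10  7  8 11 14 12 11 13 13 11  5  4  3  3]
 [ 8  8  9  7  9  8  8 14 17 16 10  8  4  4]]
lum
 [[ 27  30  30  33  34  30  34  33  30  33  32  31  31  32]
 [ 41  35  30  29  32  31  32  31  31  36  29  34  31  35]
 [ 83  59  41  34  31  31  30  32  29  31  30  30  30  30]
 [138 114  88  72  55  40  30  33  33  39  41  38  33  33]
 [167 158 148 134 112  83  55  42  52  72  95  95  71  49]
 [154 160 168 168 159 139 108  78  89 142 174 177 148 109]
 [106 129 150 164 173 171 150 116 134 196 228 229 213 186]
 [ 58  77  99 127 150 162 153 135 172 224 239 240 236 231]
 [ 32  40  51  71  94 109 115 140 193 230 238 238 239 238]
 [ 33  26  33  39  49  59  86 137 200 225 231 234 236 238]]
needle_tip 0.44 [237.1 206.7] [ 0.47124144 -0.01044826] 0.18317032416639184
pad 0.64 [277.5 196.4] [0.60707167 0.02510852] 0.1417515066673785
mouth 0.64 [261.6 206.3] [ 0.54331992 -0.06119358] 0.09502050248408964
pull_knob 0.41 [237.2 197.8] [ 0.47355182 -0.01504205] 0.17865204112459493
```

Call:
{"op": "jog_arm", "data": {"plan": "0 0 0 0.15 -0.05 0 255; 0 0 0 0 0 0 255; 0 0 0 0 0 0 255; 0 0 0 0 0 0 255"}}

```text
time_s: 12.92
position: [0.4727, -0.0052, 0.1126]
tool_rot: [[-0.798, 0.602, 0.005], [0.602, 0.798, -0.002], [-0.005, 0.001, -1.0]]
ft_force: [9.0, -3.8, -2.3]
grip_width: 0.0157
gripper_force: 97.5
```

```bash
python3 red.py
```

```text
12.9167 [ 0.47267014 -0.00523524  0.11262697] r 0.1850751801402932 tool f [-9.44430921  2.36634738  2.37538342] 0.015710866380275548
red R-(G+B)/2
 [[ 7  8  7  5  5  9  7  6  8  7 10  9  9  8]
 [ 8  7  8  7 10  7  8  9  8  6  6  8  9  6]
 [13 10  8  8  8  8  8  8  8  8  9  6  9  9]
 [15 16 12 11  9  7  7  5  6  6  8  6  7  8]
 [18 19 18 14 13  9 11 14  6  8 10 12 10  8]
 [19 19 18 16 16 19 25 27 13  8 11 13 14 15]
 [12 13 16 18 18 26 40 39 14  9 10 12 13 13]
 [12 11 13 15 19 30 51 36 13  8  3  4  5  9]
 [ 8 10 11 10 14 27 41 27 14  8  4  4  3  3]
 [ 8  8  5  9  9 17 20 16 17 15  9  6  4  4]]
lum
 [[ 29  30  35  29  32  30  30  32  34  30  32  34  33  33]
 [ 39  33  29  33  32  32  32  34  35  32  30  30  32  34]
 [ 81  58  41  34  30  30  31  31  31  32  30  34  32  34]
 [135 112  90  69  49  38  30  29  32  38  39  37  33  32]
 [166 156 143 128 102  76  53  42  50  75  93  94  67  48]
 [156 166 170 167 153 131 104  75  85 138 176 173 143 107]
 [114 133 153 166 175 169 140 105 134 195 225 229 210 184]
 [ 59  78 103 129 151 156 137 127 171 224 240 240 236 231]
 [ 33  43  56  75 100 108 111 135 195 232 238 238 239 239]
 [ 31  32  34  38  49  58  87 143 199 227 232 234 237 238]]
needle_tip 0.41 [234.4 207.3] [ 0.46252556 -0.01187071] 0.18957642633370667
pad 0.93 [239.9 208. ] [ 0.47987658 -0.00928774] 0.17687940459798224
mouth 0.87 [262.6 207.7] [ 0.5455837  -0.06702722] 0.08987497085355463
pull_knob 0.5 [236.6 195.9] [ 0.47234329 -0.00691796] 0.18433682369863022
```

Call:
{"op": "jog_arm", "data": {"plan": "0 0 0 0.15 0 0 255; 0 0 0 0 0 0 255; 0 0 0 0 0 0 255; 0 0 0 0 0 0 255"}}

```text
time_s: 13.65
position: [0.4715, -0.0044, 0.1126]
tool_rot: [[-0.798, 0.603, 0.005], [0.603, 0.798, -0.002], [-0.005, 0.001, -1.0]]
ft_force: [9.6, -3.7, -2.5]
grip_width: 0.0151
gripper_force: 97.5
```

```bash
python3 red.py | head -13
```

```text
13.65 [ 0.47151996 -0.0043539   0.11262706] r 0.18652409084916807 tool f [-9.8921624   2.80727648  2.57496538] 0.015099273271718085
red R-(G+B)/2
 [[ 8  7  7  8  6  6  7  8  6  8  6 10  7  9]
 [ 8  7  9  8  8  8  7  8  6  6  7  7 10  8]
 [13 10  8  8  9  8  8  7  6  9  8  9  9  8]
 [17 16 13 10  6  7  9 10  8  6  8  8 10 10]
 [17 18 14 14 13 11 18 21 12  7 11  8 10  9]
 [18 18 17 17 15 23 42 48 20  9 12 14 12 12]
 [14 17 16 17 17 36 72 68 20  7 10 11 13 14]
 [ 9 10 14 16 19 44 84 61 16  8  5  4  5  9]
 [ 9  8  9 10 16 43 66 38 16  9  4  4  3  3]
 [ 8  7  8 10 14 26 36 20 17 14  8  6  4  4]]
lum
```

Red came in linearly, with onset at r ≈ 0.1838. The barrel lip hides about 2.4 mm from this camera angle, so the mark sits at r ≈ 0.1845–0.185. That agrees with 125.1 + 60 mm. I'm backing off and easing the sideways push.

Call:
{"op": "jog_arm", "data": {"plan": "0 0 0 -0.16 0.1 0 255; 0 0 0 0 0 0 255; 0 0 0 0 0 0 255; 0 0 0 0 0 0 255"}}

```text
time_s: 14.38
position: [0.4733, -0.0046, 0.1126]
tool_rot: [[-0.798, 0.603, 0.005], [0.603, 0.798, -0.002], [-0.005, 0.001, -1.0]]
ft_force: [9.7, -4.5, -2.8]
grip_width: 0.0155
gripper_force: 97.6
```

```bash
python3 red.py | head -13; python3 m.py; python3 - <<'E'
from h import *
im=cam("wrist");c=im["pixels"][150:260,180:330]
cv2.imwrite("pics/c2.png",cv2.resize(c,None,fx=5,fy=5,interpolation=cv2.INTER_CUBIC)[:,:,::-1])
E
```

```text
14.3833 [ 0.47334929 -0.00458156  0.1126187 ] r 0.18492438914279644 tool f [-10.40682538   2.2518834    2.80768129] 0.01552607635180506
red R-(G+B)/2
 [[ 8  6  7  7  9  7  8  6  8  6  9  5  9  6]
 [ 7  7  7  9  7  8  8  6  7  8  9  8  8  8]
 [12 11  8  8 10  9  8 10  8  9  8  7  8 10]
 [18 18 14 13 10  9  8  8  7  6  9  8  7 10]
 [19 18 18 17 16 12 12  5  6  8  9 10 10 10]
 [17 18 18 20 17 18 16 15  6  8 10 14 12 13]
 [14 16 18 18 18 19 19 16  8  8  9 10 13 15]
 [ 8 10 12 13 19 16 18 16 12  8  3  4  5  9]
 [ 9  9  9 11 12 14 11 11 15 11  7  4  4  4]
 [ 8  8  8  9  9 10 10 13 16 17 12  8  5  4]]
lum
14.7833 [ 0.47330787 -0.00455896  0.11262732] [ 9.30324347 -3.83431276 -2.98691166] [-0.7034358  -1.2319283   0.34240724] 52.927350178156 0.015084282650116255
r 0.1849710722390759 head from bearing 0.037069534674646576
pull_knob 0.92 [253.4 229.8] [ 0.4731 -0.0051  0.097 ] r 0.18479037435064033 head -0.603552592977187
needle_tip 0.77 [253.5 202.4] [ 0.4728 -0.0046  0.05  ] r 0.18531320994392883 head -0.6046009866546758
pad 0.75 [251.7 200.8] [ 0.4734 -0.0067  0.041 ] r 0.1836118938750209 head -0.5976449197895715
```

View pics/c2.png

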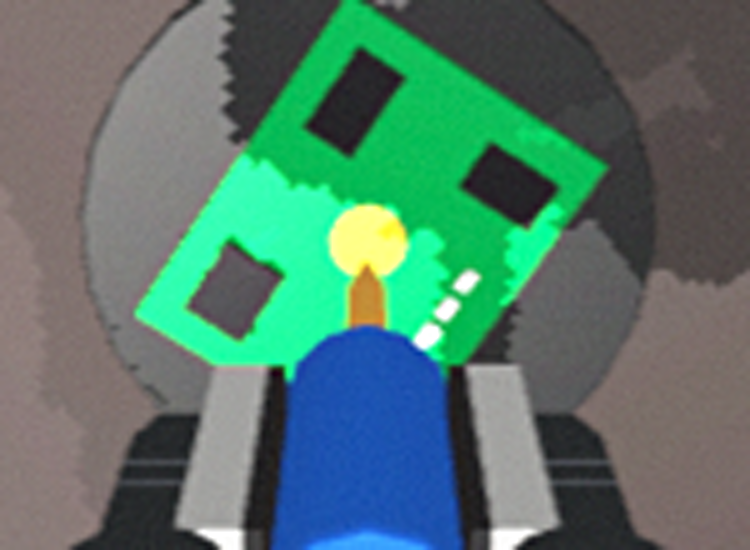

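The crop shows the needle tip (367,268) laterally centred on the pad (368,241). The red has gone again, so there is some play or slip in the grip. I'm raising the grip force, pulling out 1 mm, and checking for creep and the needle-to-pad offset.

Call:
{"op": "jog_arm", "data": {"plan": "0 0 0 0 0 0 255; 0 0 0 0.1 0 0 255; 0 0 0 0 0 0 255; 0 0 0 0 0 0 255; 0 0 0 0 0 0 255", "grip_force": 120}}

```text
time_s: 15.5
position: [0.4726, -0.004, 0.1127]
tool_rot: [[-0.798, 0.603, 0.005], [0.603, 0.798, -0.002], [-0.005, 0.001, -1.0]]
ft_force: [8.6, -4.6, -1.5]
grip_width: 0.0154
gripper_force: 117.1
```

```bash
cat > red2.py <<'E'
from h import *
import sys
s=env.observe();p=np.array(s["position"]);e=p[:2]-[.62097,-.11596];R=np.array(s["tool_rot"]);f=R.T@np.array(s["ft_force"])
print(s["time_s"],p,"r",np.hypot(*e),"tool f",f,s["grip_width"])
S=np.mean([cam("side")["pixels"].astype(float) for i in range(3)],0)[202:208,259:263]
print("I",(S[...,0]-S[...,1:].mean(-1)).sum()-292)
im=cam("wrist");px=im["pixels"].astype(int);r,g,b=px[...,0],px[...,1],px[...,2]
yel=(r>220)&(g>190)&(b<190)&(g-b>60);yel[:150]=0;yel[260:]=0;ys,xs=np.nonzero(yel)
(cx,cy),rad=cv2.minEnclosingCircle(np.stack([xs,ys],1).astype(np.float32))
br=(r-b>60)&(r-g>35)&(g>70);br[:150]=0;br[230:]=0;yb,xb=np.nonzero(br)
T=yb.min();tip=(xb[yb==T].mean(),T)
P=atz(im,(cx,cy),.041);N=atz(im,tip,.05)
print("pad px",cx,cy,rad,"tip px",tip,"pad",P,"tip",N,"diff tool",(R.T@(N-P))*1000)
E
python3 red2.py
```

```text
15.5 [ 0.47258197 -0.00398852  0.11267038] r 0.18589411193070815 tool f [-9.65147667  1.47090392  1.58025487] 0.015366230986274067
I 267.16666666666674
pad px 151.0 194.0 109.29328155517578 tip px (np.float64(67.0), np.int64(168)) pad [ 0.42496944 -0.06079158  0.041     ] tip [ 0.3767981  -0.08982713  0.05      ] diff tool [ 20.8922456  -52.19035275  -9.17727634]
```

Call:
{"op": "jog_arm", "data": {"plan": "0 0 0 0 0 0 255; 0 0 0 0 0 0 255; 0 0 0 0 0 0 255; 0 0 0 0 0 0 255; 0 0 0 0 0 0 255; 0 0 0 0 0 0 255; 0 0 0 0 0 0 255; 0 0 0 0 0 0 255"}}

```text
time_s: 16.37
position: [0.4726, -0.004, 0.1127]
tool_rot: [[-0.798, 0.603, 0.005], [0.603, 0.798, -0.002], [-0.005, 0.001, -1.0]]
ft_force: [9.3, -3.8, -1.7]
grip_width: 0.0149
gripper_force: 117.1
```

```bash
python3 red2.py
```

```text
16.3667 [ 0.47257963 -0.0039694   0.11267217] r 0.18590749232746606 tool f [-9.69802467  2.6188016   1.73668987] 0.014894557117342808
I 272.66666666666674
pad px 151.0 194.0 109.29328155517578 tip px (np.float64(67.0), np.int64(168)) pad [ 0.42497079 -0.06079245  0.041     ] tip [ 0.37679948 -0.08982791  0.05      ] diff tool [ 20.89411926 -52.18928808  -9.17864802]
```

No creep. Fixing the mask so it only measures near the needle.

```bash
sed -i 's/yel\[260:\]=0/yel[260:]=0;yel[:,:240]=0;yel[:,268:]=0/; s/br\[230:\]=0/br[230:]=0;br[:,:246]=0;br[:,262:]=0/' red2.py; python3 red2.py; python3 - <<'E'
from h import *
im=cam("wrist");print(im["pixels"][186:214,254].tolist())
v=(.62097,-.11596,-.0399)
for r in (.183,.184,.185,.186,.187): print(r,proj(im,[*pose(*v,-.6,r,0),.05]),proj(im,[*pose(*v,-.6,r,0),.041]))
# side-camera occlusion: barrel lip radius 12 vs rod radius 5, first rod x visible beyond mouth
im=cam("side");C=np.array(im["world_from_camera"])[:3,3]
m=np.array([*pose(*v,-.6,.0955,0),.1]);d=np.array([*pose(*v,-.6,1,0),0])-np.array([*pose(*v,-.6,0,0),0])
k=C-m;al=k@d;perp=np.linalg.norm(k-al*d);print("along,perp",al,perp,"hidden mm at near face",7*-al/perp)
E
```

```text
16.5667 [ 0.47257306 -0.00397163  0.11266632] r 0.185911390978045 tool f [-10.15586013   2.14614997   0.93685462] 0.01516930416461736
I 267.83333333333326
pad px 253.0454559326172 199.43939208984375 7.50048303604126 tip px (np.float64(253.0), np.int64(203)) pad [ 0.47245357 -0.00470949  0.041     ] tip [ 0.47223275 -0.00459985  0.05      ] diff tool [ 0.19796234 -0.0327275  -9.00113995]
[[10, 190, 88], [15, 187, 88], [7, 184, 85], [0, 181, 79], [1, 223, 101], [35, 255, 175], [230, 255, 170], [255, 255, 114], [255, 255, 137], [255, 255, 132], [255, 255, 136], [255, 255, 131], [255, 255, 136], [255, 255, 130], [255, 255, 134], [255, 255, 132], [255, 255, 109], [255, 255, 76], [235, 194, 56], [209, 151, 55], [191, 132, 52], [193, 137, 53], [195, 141, 54], [195, 139, 54], [195, 140, 57], [197, 140, 55], [192, 137, 49], [200, 145, 51]]
0.183 [252.28710469 206.83818916] [252.29698307 202.82247713]
0.184 [252.27681108 205.47473381] [252.28709755 201.50674556]
0.185 [252.26649262 204.10794863] [252.2771891  200.18792833]
0.186 [252.25614921 202.73782287] [252.26725763 198.86601589]
0.187 [252.24578078 201.36434572] [252.25730309 197.54099863]
along,perp -0.34309552034427054 1.015690736508614 hidden mm at near face 2.3645668470557375
```

The needle is within 0.2 mm of the pad centre. The red ring is at the mouth once the lip's occlusion is allowed for, the plunger is home, and the hold is steady. Handing in.

```bash
python3 -c "
from rig import job
print(job.close_job())"
```

```text
the job is handed in; nothing more can be done
None
```

Job handed in: the plunger is home at the board's station, the needle is within about 0.2 mm of the gold pad's centre, and the fingers still hold the blue knob. The red ring is at the barrel's mouth to within about 1 mm, inferred from the side view because the barrel lip partly hides it.

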